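# Hook the filter frame into the bench fume extractor

## Task

Fit the larger of the two filter frames into the pocket on top of the small bench fume extractor: hook one end under the steel retaining lip, then swing the other end down so that the frame lies flat on the pocket floor, and let go. Leave the smaller frame where it lies.

Things in the scene. Friction and masses are not known exactly. Their poses are not given: they have to be found in the camera images.
- filter_frame: Larger filter frame, the one to fit: dark steel rim, pale pleats, 130 (x) x 100 (y) x 8 mm, 0.13-0.23 kg, loose, handle up. Origin: centre of underside, z up. Mid-top grey bridge handle: bar 60 mm along y, 12 mm thick along x, solid from 18 to 40 mm above the underside, two legs below it. Alike end for end: either 100 mm end may go under the lip; hold it by the handle.
- small_frame: Smaller filter frame, for another unit; leave it alone. Same make, thickness and handle, but only 95 mm long (x) x 75 mm wide (y). Origin: centre of its underside.
- extractor: Fixed grey fan box 156 (x) x 136 (y) mm with a filter pocket on top; a round exhaust stub sticks out 20 mm more on the lip side. Origin: centre of underside, on the worktop; z up; x points to the lip, which is on the side away from the robot (yaw within 20 degrees). Walls 8 mm thick; those at -x and at both y sides rise 15 mm above the pocket floor.
- pocket_floor (a point): Centre of the pocket floor, 45 mm above the worktop, axes as extractor. The pocket is 140 mm long (walls at x = -70 and +70 mm) and 120 mm wide (y = -60 and +60 mm). Seen from above only 122 mm of the length is open, less than the frame's 130 mm.
- lip_edge (a point): Middle of the free lower edge of the steel retaining lip, 52 mm in +x from pocket_floor and 20 mm above the floor. The lip runs the full width, is 4 mm thick and reaches 18 mm from the +x wall. The frame cannot slide in level over the low wall; it enters with its lip end tilted down 10 to 20 degrees.

How it is judged:
At the end, for the whole second after the job is handed in: Larger frame at rest in the pocket, one end under the lip, handle up: flat within 3.4 deg, underside within 4 mm of the floor, its middle within 9 mm (lengthwise) and 14 mm (across) of the pocket's, square within 11 deg; smaller frame within 30 mm of where it lay (x of filter_frame in the frame of pocket_floor between -0.009 and 0.009 m and y of filter_frame in the frame of pocket_floor between -0.014 and 0.014 m and z of filter_frame in the frame of pocket_floor below 0.004 m and angle between filter_frame's own z axis and vertical below 0.06 rad and angle between the x axis of filter_frame and the x axis of extractor, either way round below 0.2 rad and linear speed of filter_frame below 0.02 m/s and distance of small_frame from where it was at the start of the episode below 0.03 m); the robot touches nothing.
It fails at once if the smaller frame is carried or knocked away (more than 30 mm) (distance of small_frame from where it was at the start of the episode above 0.03 m).
It also fails if it takes over 38 s, if anything falls off the work surface, if the arm or the gripper's body presses on something with over 40 N, if the wrist force passes 120 N, or if a joint passes its speed limit or range.

## Robot

A 6-joint arm with a two-finger parallel gripper is mounted at the origin on a cart in front of the work surface, level with it; the furniture and walls round the work are solid. World frame = base frame: x ahead of the robot, y to its left, z up, the work surface at z = 0. Lengths are in m, angles in rad, forces in N, time in s.
With the tool pointing down it reaches from about 0.35 to 0.775 m from the base axis. Payload 7.3 kg.
Tool frame: the origin (TCP) lies at the centre of the arm's flange, where the gripper is bolted on; the fingertips stand 178 mm ahead of it and the grasp point (between the pads) lies 159 mm ahead of it; z points along the fingers, y is the line along which they close (so a half turn about z gives the same grasp; the last joint's range is limited). The gripper opens to 92 mm and grips with 3 to 60 N. Pads are 19 mm wide; open, the fingers measure 130 mm over their backs; the gripper's body (75 mm by 190 mm) begins 47 mm behind the grasp point.
Start: joints at [1.13, 0.342, 1.524, -0, 1.275, -0.146], TCP at [0.153, 0.502, 0.405] pointing down, gripper open.
Joint ranges: [-2.53, 2.53], [-0.77, 2.02], [0.04, 2.7], [-1, 4.14], [0.28, 2.66], [-3.11, 3.11]. Speed limits (rad/s): [2.57, 2.57, 3.14, 3.14, 3.14, 3.14].

## Interface

Orientations are given as [roll, pitch, yaw] about the fixed x, y, z axes, in that order (R = Rz(yaw) Ry(pitch) Rx(roll)).
In Python, from cell import robot, imaging, status gives the robot as it stands (robot), with the cameras (imaging) and the readings (status).
- The arm moves only by the tool jog_arm, called after ">>>" as name(argument=value, ...) on one line, values as JSON. Schema: {"type":"object","properties":{"motion":{"type":"array","items":{"type":"array","items":{"type":"number"},"minItems":6,"maxItems":6},"minItems":1,"maxItems":8},"jaw":{"type":"number"},"squeeze":{"type":"number"},"only":{"type":"string"},"quiet":{"type":"boolean"},"lines":{"type":"string"}},"required":["motion"],"additionalProperties":false}. motion is a list of rows, 1 to 8 of them, each of 6 numbers: dx, dy, dz in normalised numbers (1 is 0.5 m), then a rotation vector rx, ry, rz in normalised numbers (1 is pi/2 rad); each row shifts and turns the commanded pose from where the row before left it, along the tool's axes as they then stand; what a row does not reach is not made up. A row lasts 1/12 s, in which the tool goes at most 0.0417 m and 0.125 rad, less where a joint would pass 70% of its speed; a pose out of reach is approached as far as the arm can. jaw is the finger opening in m, set as the call begins (left out keeps the last). The fingers move at their own pace and stop on an object; squeeze is the grip in N (left out, the last holds). Time passes only in rows, so rows that do not move let the fingers close. The tool returns the time, the measured TCP pose, the force, the opening and the grip force at its end. only (a regular expression) keeps the lines of the reply that match it, lines (a string "A,B") keeps lines A to B, and quiet returns only ok. Shift and turn numbers lie between -1 and 1, and a call with a number outside is refused. Input that does not fit is refused with a message, and nothing moves.
- status.observe(): the state, without advancing time (a new reading comes with each control period).
- imaging.read_camera(name): name is "side" or "top" or "wrist"; returns a dict with "image" (420x560x3 uint8, red, green, blue), "fx", "fy", "cx", "cy" (pixels), "pose" (4x4, takes a point from camera to world coordinates). Camera axes: x right, y down, z forward; pixel columns grow to the right and rows downward; lengths in m; the calibration is good to about 2 mm. A picture is of the moment at which its call begins. There is no depth.
- robot.hand_in(): hands the job in; it is judged then, once.
The state is a dict: "time": time; "qpos": joint angles; "qvel": joint speeds; "joint_efforts": joint torques, N m; "tool_pos": TCP position; "tool_rot": TCP orientation; "contact_force": force on the tool from outside, world axes, zero at the start; "torque": the same for the moment, N m; "opening": finger opening in m; "grip_force": force on a finger pad.
Only numpy, scipy, OpenCV 4.12 (cv2) and the standard library are available. Lean on these libraries where they do the work, as an engineer would, in place of code of your own. Each camera call takes 0.05 s, during which the arm holds its last target. There are 200 camera calls.

## Working session

There is one attempt and no reset: what is moved stays moved. The work goes in short steps, Python scripts to look and compute and a tool call to move; the robot and the scene stay as the last step left them, time stands still between calls to the robot, and variables do not carry over. Pictures are saved under pics/ and viewed, at most 10 in all, crops included, and the job is handed in when it is done.

```bash
ls; mkdir -p pics
```

Run:
```python
from cell import robot, imaging, status
import cv2,numpy as np
for n in ["top","side"]:
    c=imaging.read_camera(n); cv2.imwrite(f"pics/{n}0.png",c["image"][:,:,::-1])
    np.savez(f"pics/{n}0.npz",**c); print(n,c["fx"],c["cx"],c["cy"],np.round(c["pose"],3).tolist())
print(status.observe())
```

```text
cell.py
pics
top 394.2739769828592 278.88095981787643 202.95484585762094 [[-0.024, -0.988, 0.151, 0.401], [-1.0, 0.021, -0.021, 0.089], [0.018, -0.151, -0.988, 1.045], [0.0, 0.0, 0.0, 1.0]]
side 505.03422385388706 282.7035041041791 209.2223980839156 [[-0.997, -0.051, 0.054, 0.505], [-0.072, 0.489, -0.869, 0.918], [0.018, -0.871, -0.491, 0.541], [0.0, 0.0, 0.0, 1.0]]
{'time': 0.1, 'qpos': array([ 1.13002071e+00,  3.42622320e-01,  1.52489179e+00,  1.07702686e-05,
        1.27539318e+00, -1.46011753e-01]), 'qvel': array([ 0.00062662, -0.00108845, -0.00311667, -0.00076937, -0.00035527,
        0.00018388]), 'joint_efforts': array([ 7.29347812e-04, -4.32004237e+01, -2.44698608e+01,  7.19218492e-02,
        5.24115062e-02, -2.19180288e-05]), 'tool_pos': array([0.15245309, 0.50225643, 0.40414062]), 'tool_rot': array([-3.14029350e+00, -2.01461727e-04,  2.84682552e+00]), 'contact_force': array([-0.58534271, -0.37923189,  0.12396851]), 'torque': array([-0.028579  ,  0.05414882, -0.03432603]), 'grip_force': 0.0, 'opening': 0.09160718567697443}
```

View pics/top0.png

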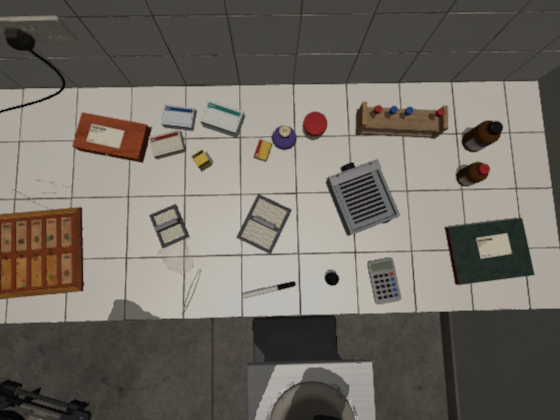

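View pics/side0.png

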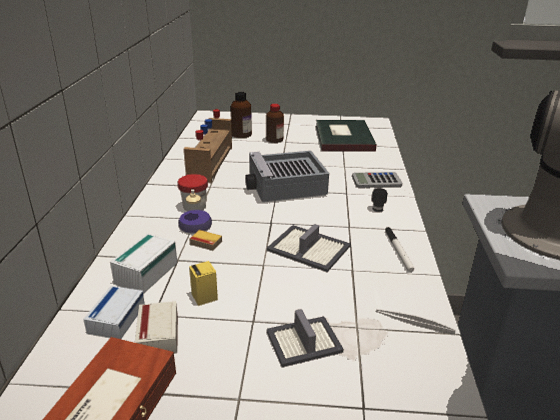

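The top view shows the large frame at about (264,223), the small one at (169,226) and the extractor at (363,197), with its stub at (348,167) marking the lip side. Next I'll segment them.

Create h.py:
```python
import numpy as np,cv2
from scipy.spatial.transform import Rotation as R
def ray(c,uv,z):
    K=np.array([[c["fx"],0,c["cx"]],[0,c["fy"],c["cy"]],[0,0,1.]])
    d=np.linalg.inv(K)@np.array([uv[0],uv[1],1.]); P=c["pose"]; d=P[:3,:3]@d; o=P[:3,3]
    return o+d*(z-o[2])/d[2]
def proj(c,X):
    P=c["pose"]; p=P[:3,:3].T@(np.array(X)-P[:3,3]); return np.array([c["fx"]*p[0]/p[2]+c["cx"],c["fy"]*p[1]/p[2]+c["cy"]])
def rect(c,mask,roi,z):
    x0,y0,x1,y1=roi; m=np.zeros(mask.shape,np.uint8); m[y0:y1,x0:x1]=mask[y0:y1,x0:x1]
    cs,_=cv2.findContours(m,cv2.RETR_EXTERNAL,cv2.CHAIN_APPROX_NONE)
    k=max(cs,key=cv2.contourArea).reshape(-1,2)
    w=np.array([ray(c,p,z)[:2] for p in k],np.float32)
    return cv2.minAreaRect(w*1000),k
```

Run:
```python
from h import *
c=dict(np.load("pics/top0.npz")); im=c["image"]
g=im.max(2); dark=(g<110).astype(np.uint8)
for n,roi,z in [("big",(228,185,300,262),.008),("small",(142,196,196,252),.008),("ext",(322,150,404,240),.06)]:
    t=dark if n!="ext" else (g<150).astype(np.uint8)
    r,k=rect(c,t,roi,z); print(n,np.round(r[0],1),np.round(r[1],1),round(r[2],1),"bbox",cv2.boundingRect(k),"corners",np.round(cv2.boxPoints(r)).tolist())
a=cv2.resize(im[150:265,225:405,::-1],None,fx=4.4,fy=4.4,interpolation=cv2.INTER_CUBIC); cv2.imwrite("pics/crop.png",cv2.convertScaleAbs(a,alpha=1.4,beta=10))
```

```text
big [493.9 101.4] [124.3 147.1] 62.8 bbox (237, 194, 54, 61) corners [[400.0, 80.0], [531.0, 13.0], [588.0, 123.0], [457.0, 190.0]]
small [499.  356.3] [121.4  92.3] 7.9 bbox (150, 204, 39, 46) corners [[433.0, 394.0], [445.0, 302.0], [565.0, 319.0], [553.0, 410.0]]
ext [ 581.7 -143.1] [209.  185.1] 28.0 bbox (322, 150, 82, 90) corners [[446.0, -110.0], [533.0, -274.0], [717.0, -176.0], [631.0, -12.0]]
```

View pics/crop.png

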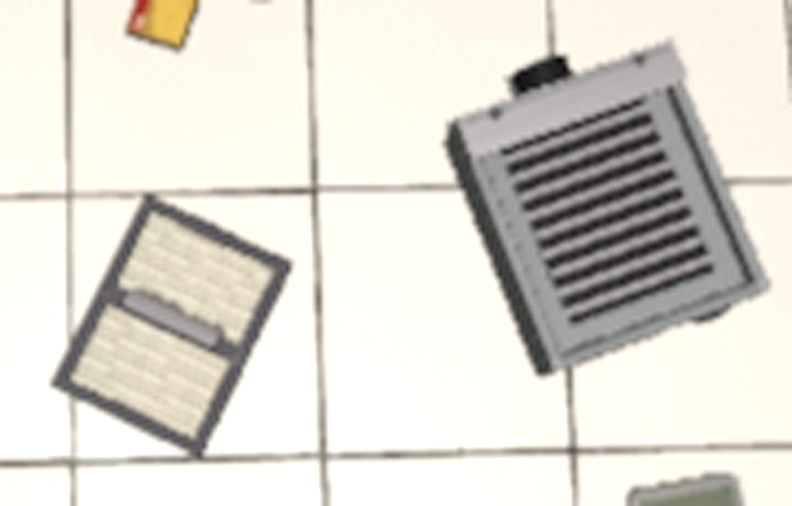

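The crop shows the frame corners at (150,198), (290,264), (198,453) and (55,383). The extractor's top corners are near (458,125), (673,42), (768,288) and (551,372), and the lip is the light band on the far side.

Run:
```python
from h import *
c=dict(np.load("pics/top0.npz"))
f=lambda p,z:ray(c,((p[0]+.5)/4.4-.5+225,(p[1]+.5)/4.4-.5+150),z)[:2]
F=np.array([f(p,.008) for p in[(150,196),(292,264),(199,456),(53,384)]])
print("frame",F.round(3).tolist(),F.mean(0).round(4),[round(np.linalg.norm(F[i]-F[i-1]),4) for i in range(4)])
x=(F[0]+F[1]-F[2]-F[3]); print("yaw",np.arctan2(x[1],x[0]))
h=[f(p,.04) for p in [(126,297),(216,341)]];print("handle ends z.04",np.round(h,4).tolist(),np.mean(h,0),np.linalg.norm(h[0]-h[1]))
E4=np.array([f((455,124),.069),f((673,40),.069),f((769,288),.06),f((551,373),.06)])
print("ext",E4.round(3).tolist(),E4.mean(0).round(4),[round(np.linalg.norm(E4[i]-E4[i-1]),4) for i in range(4)])
x=E4[0]+E4[1]-E4[2]-E4[3];y=E4[0]+E4[3]-E4[1]-E4[2];print("yaws",np.arctan2(x[1],x[0]),np.arctan2(-y[0],y[1]))
l=[f((468,165),.067),f((690,84),.067)];print("lip edge",np.round(l,4).tolist())
e=np.array([np.cos(.35),np.sin(.35)])
# side view check: project estimates
s=dict(np.load("pics/side0.npz")); im=s["image"][:,:,::-1].copy()
for p,z in [(q,.008) for q in F]+list(zip(E4,(.069,.069,.06,.06))):
    cv2.circle(im,tuple(np.round(proj(s,[*p,z])).astype(int)),1,(0,0,255),-1)
cv2.imwrite("pics/sidechk.png",cv2.resize(im[140:280,230:370],None,fx=4,fy=4,interpolation=cv2.INTER_CUBIC))
```

```text
frame [[0.584, 0.12], [0.541, 0.035], [0.427, 0.094], [0.472, 0.18]] [0.5058 0.1073] [np.float64(0.1273), np.float64(0.0954), np.float64(0.1278), np.float64(0.097)]
yaw -0.4811679281713979
handle ends z.04 [[0.519, 0.1342], [0.4921, 0.0824]] [0.50557702 0.10828451] 0.05837766113262081
ext [[0.612, -0.058], [0.659, -0.187], [0.514, -0.236], [0.468, -0.108]] [ 0.5631 -0.1472] [np.float64(0.1524), np.float64(0.1377), np.float64(0.1533), np.float64(0.1362)]
yaws 0.32914605323906143 0.3475147692985622
lip edge [[0.5879, -0.0647], [0.6331, -0.1961]]
```

View pics/sidechk.png

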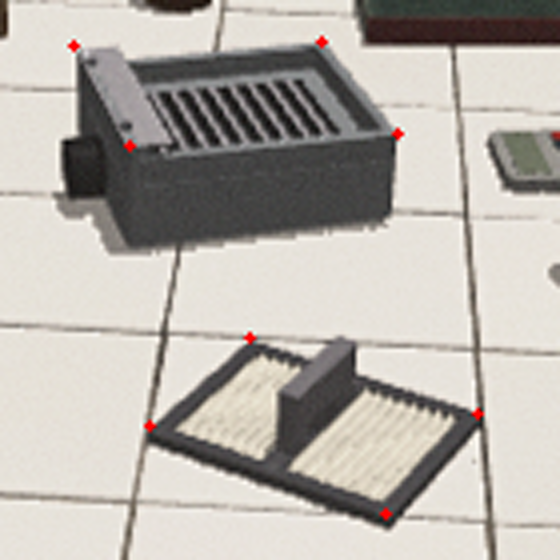

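Add to h.py:
```python
def rowfor(p,rpy,Rt=None):
    """one repeated row (n copies) that brings tool to p, rpy"""
    from cell import robot, imaging, status
    s=status.observe(); R0=R.from_euler('xyz',s["tool_rot"]); T=Rt if Rt is not None else R.from_euler('xyz',rpy)
    rv=(R0.inv()*T).as_rotvec(); dp=np.array(p)-s["tool_pos"]
    n=int(np.ceil(max(np.linalg.norm(dp)/.04,np.linalg.norm(rv)/.12,1)))
    A=sum((R0*R.from_rotvec(rv*k/n)).as_matrix() for k in range(n))
    print("n",n,"row",np.round(np.r_[np.linalg.solve(A,dp),rv/n],4).tolist(), "time",s["time"])
```

Run:
```python
from h import *
rowfor([.506,.108,.30],[np.pi,0,1.09])
```

```text
n 15 row [-0.0388, 0.0109, 0.0069, -0.0001, 0.0001, 0.1171] time 0.1
```

The rows are not in the units I measure in: shifts go in shares of 0.5 m and turns go in shares of pi/2 rad. I convert before sending: -0.0388 m is -0.0776, 0.0109 m is 0.0218, 0.117 rad is 0.0745.

>>> jog_arm(motion=[[-0.0776,0.0218,0.0138,0,0,0.0745],[-0.0776,0.0218,0.0138,0,0,0.0745],[-0.0776,0.0218,0.0138,0,0,0.0745],[-0.0776,0.0218,0.0138,0,0,0.0745],[-0.0776,0.0218,0.0138,0,0,0.0745],[-0.0776,0.0218,0.0138,0,0,0.0745],[-0.0776,0.0218,0.0138,0,0,0.0745],[-0.0776,0.0218,0.0138,0,0,0.0745]], jaw=0.05, squeeze=30)

```text
time: 0.77
tool_pos: [0.4368, 0.3714, 0.3486]
tool_rot: [-3.141, -0.0, 1.905]
contact_force: [-0.8, 0.5, -0.4]
opening: 0.0504
grip_force: 0.0
```

>>> jog_arm(motion=[[-0.0776,0.0218,0.0138,0,0,0.0745],[-0.0776,0.0218,0.0138,0,0,0.0745],[-0.0776,0.0218,0.0138,0,0,0.0745],[-0.0776,0.0218,0.0138,0,0,0.0745],[-0.0776,0.0218,0.0138,0,0,0.0745],[-0.0776,0.0218,0.0138,0,0,0.0745],[-0.0776,0.0218,0.0138,0,0,0.0745],[0,0,0,0,0,0]])

```text
time: 1.43
tool_pos: [0.5058, 0.1019, 0.2995]
tool_rot: [-3.139, 0.004, 1.081]
contact_force: [-0.2, 0.6, 0.1]
opening: 0.0502
grip_force: 0.0
```

Run:
```python
from h import *
from cell import robot, imaging, status
c=imaging.read_camera("wrist"); np.savez("pics/w1.npz",**c); cv2.imwrite("pics/w1.png",c["image"][:,:,::-1])
print(c["pose"].round(3).tolist())
rowfor([.506,.108,.30],[np.pi,0,1.09])
```

```text
[[0.882, -0.45, -0.139, 0.542], [-0.471, -0.845, -0.253, 0.169], [-0.004, 0.288, -0.958, 0.28], [0.0, 0.0, 0.0, 1.0]]
n 1 row [0.0031, -0.0018, 0.0003, -0.0022, 0.0017, -0.0042] time 1.4833
```

View pics/w1.png

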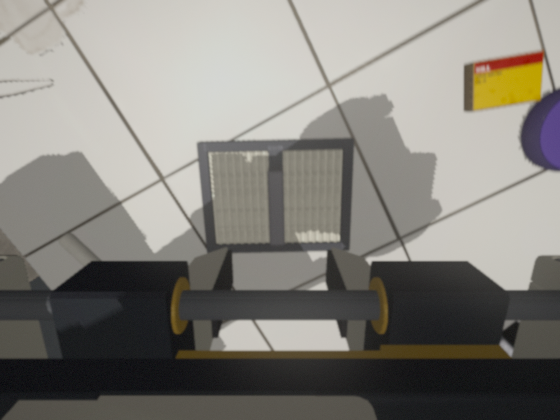

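The wrist view shows the frame with corners near (198,142), (354,138), (350,250) and (206,251), and the handle bar at about column 276, rows 147–243.

Run:
```python
from h import *
c=dict(np.load("pics/w1.npz"))
F=np.array([ray(c,p,.008)[:2] for p in [(198,142),(354,138),(350,250),(206,251)]])
print(F.round(3).tolist(),F.mean(0),[round(np.linalg.norm(F[i]-F[i-1]),4) for i in range(4)])
x=F[1]+F[2]-F[0]-F[3];print("yaw",np.arctan2(x[1],x[0]))
h=[ray(c,p,.04)[:2] for p in [(276,172),(276,243)]];print(np.round(h,4),np.linalg.norm(h[0]-h[1]))
g=c["image"].max(2).astype(int);print(g[205,262:295],g[130:150,240],g[240:256,240])
```

```text
[[0.472, 0.182], [0.587, 0.125], [0.543, 0.036], [0.427, 0.096]] [0.5069439  0.10961621] [np.float64(0.0972), np.float64(0.1281), np.float64(0.0993), np.float64(0.1308)]
yaw -0.473193185823263
[[0.5199 0.1346]
 [0.493  0.0845]] 0.05687501493298486
[137 139 140 141 139 128 107  89  86  88  89  88  89  90  90  90  91  91
  89  88  89  97 120 134 139 142 141 137 134 135 137 137 140] [212 208 200 181 161 157 175 196 204 197 171 133 109 108 108 109 108 108
 108 108] [134 130 123 100  72  61  60  60  59  63  61  72  93 121 134 139]
```

Run:
```python
from h import *
rowfor([.5065,.109,.191],[np.pi,0,1.095])
```

```text
n 3 row [0.0014, -0.0006, 0.0364, -0.0007, 0.0006, -0.0031] time 1.4833
```

Converted, 0.02 m is 0.04, 0.015 m is 0.03, -0.005 rad is -0.0032.

>>> jog_arm(motion=[[0.004,-0.002,0.04,-0.0006,0.0006,-0.0032],[0.004,-0.002,0.04,-0.0006,0.0006,-0.0032],[0,0,0.04,0,0,0],[0,0,0.04,0,0,0],[0,0,0.03,0,0,0],[0,0,0.02,0,0,0],[0,0,0.006,0,0,0],[0,0,0,0,0,0]])

```text
time: 2.15
tool_pos: [0.5066, 0.1128, 0.1927]
tool_rot: [3.141, -0.002, 1.103]
contact_force: [-0.3, 0.1, -0.4]
opening: 0.0499
grip_force: 0.0
```

Run:
```python
from h import *
rowfor([.5065,.109,.191],[np.pi,0,1.095])
```

```text
n 1 row [-0.0035, 0.0016, 0.0017, 0.0009, -0.0016, 0.0082] time 2.15
```

Converted, -0.0035 m is -0.007, 0.0017 m is 0.0034, 0.008 rad is 0.0051.

>>> jog_arm(motion=[[-0.007,0.0032,0.0034,0,0,0.0051],[0,0,0,0,0,0],[0,0,0,0,0,0]])

```text
time: 2.4
tool_pos: [0.5068, 0.1082, 0.1923]
tool_rot: [3.138, -0.003, 1.093]
contact_force: [-0.4, 0.5, 0.9]
opening: 0.0503
grip_force: 0.0
```

>>> jog_arm(motion=[[0,0,0,0,0,0],[0,0,0,0,0,0],[0,0,0,0,0,0],[0,0,0,0,0,0],[0,0,0,0,0,0],[0,0,0,0,0,0]], jaw=0.0, squeeze=45)

```text
time: 2.9
tool_pos: [0.5066, 0.1083, 0.1916]
tool_rot: [3.14, -0.002, 1.094]
contact_force: [0.4, -0.8, -0.9]
opening: 0.0146
grip_force: 0.0
```

>>> jog_arm(motion=[[0,0,-0.03,0,0,0],[0,0,-0.04,0,0,0],[0,0,-0.06,0,0,0],[0,0,-0.06,0,0,0],[0,0,-0.06,0,0,0],[0,0,-0.06,0,0,0],[0,0,0,0,0,0],[0,0,0,0,0,0]])

```text
time: 3.57
tool_pos: [0.5062, 0.1082, 0.3478]
tool_rot: [3.137, -0.004, 1.094]
contact_force: [0.0, -0.0, -1.9]
opening: 0.0114
grip_force: 45.0
```

Run:
```python
from h import *
from cell import robot, imaging, status
out=[]
for n in ["wrist","side"]:
    c=imaging.read_camera(n); np.savez(f"pics/{n}2.npz",**c); im=c["image"][:,:,::-1]
    out.append(im[80:360,120:440] if n=="wrist" else cv2.resize(im[90:230,240:400],(320,280),interpolation=cv2.INTER_CUBIC))
cv2.imwrite("pics/lift.png",cv2.convertScaleAbs(cv2.resize(np.hstack(out),None,fx=1.25,fy=1.25),alpha=1.4,beta=10)); print(status.observe()["contact_force"])
```

```text
[-0.3119585  -0.27995325 -1.7871909 ]
```

View pics/lift.png

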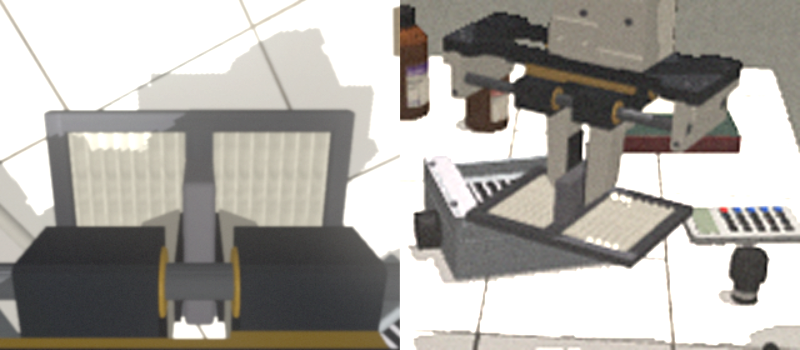

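The left panel (wrist) shows the frame square in the grip, with its far corners at crop (48,113) and (353,112). The right panel (side) shows it level, with corners at (472,216), (632,262) and (692,210).

Run:
```python
from h import *
from cell import robot, imaging, status
s=status.observe(); p=s["tool_pos"]; T=R.from_euler('xyz',s["tool_rot"]); print(p,s["tool_rot"])
fx=T.apply([0,1,0]);fy=T.apply([1,0,0])  # frame x along tool y ; y = +-tool x
print("fx",fx,"fy",fy)
w=dict(np.load("pics/wrist2.npz")); sd=dict(np.load("pics/side2.npz"))
for h in (.180,.184,.188,.192,.196): # tool z above underside
    top=p+T.apply([0,0,h-.008]); 
    print(h,[proj(w,top+a*.065*fx+b*.05*fy).round(1).tolist() for a,b in((-1,1),(1,1),(-1,-1),(1,-1))],[proj(sd,top+a*.065*fx+b*.05*fy).round(1).tolist() for a in(-1,1) for b in(-1,1)])
```

```text
[0.50561389 0.10813057 0.34533872] [ 3.14158712e+00 -9.04794004e-04  1.09377865e+00]
fx [ 8.88368146e-01 -4.59131829e-01  5.53248153e-06] fy [0.45913164 0.88836778 0.00090479]
0.18 [[141.4, 175.1], [410.4, 174.9], [162.4, 349.2], [390.4, 348.6]] [[358.2, 164.6], [332.8, 185.9], [294.7, 148.7], [265.7, 167.2]]
0.184 [[144.7, 173.7], [407.2, 173.5], [164.8, 344.5], [388.1, 343.9]] [[358.0, 166.7], [332.7, 188.1], [294.6, 150.7], [265.6, 169.3]]
0.188 [[147.8, 172.4], [404.2, 172.2], [167.0, 339.9], [385.9, 339.4]] [[357.8, 168.7], [332.5, 190.3], [294.6, 152.7], [265.6, 171.4]]
0.192 [[150.7, 171.1], [401.3, 170.9], [169.2, 335.6], [383.8, 335.0]] [[357.6, 170.8], [332.3, 192.4], [294.5, 154.6], [265.6, 173.5]]
0.196 [[153.6, 169.9], [398.5, 169.7], [171.3, 331.4], [381.7, 330.9]] [[357.3, 172.8], [332.2, 194.6], [294.5, 156.6], [265.6, 175.5]]
```

Add to h.py:
```python
C=np.array([.564,-.1465,.045]); YAW=.337; H=.196
def ins(xe,z0,th,y=0,go=True):
    Z=R.from_euler('z',YAW); T=Z*R.from_euler('y',th)*R.from_euler('z',-YAW)*R.from_euler('xyz',[np.pi,0,YAW+np.pi/2])
    Fr=Z*R.from_euler('y',th)
    P=C+Z.apply([xe,y,z0])-Fr.apply([.065,0,0])+Fr.apply([0,0,H])
    if go: rowfor(P,None,T)
def where():
    from cell import robot, imaging, status
    s=status.observe(); T=R.from_euler('xyz',s["tool_rot"]); Z=R.from_euler('z',YAW)
    e=s["tool_pos"]+T.apply([0,.065,H]); q=Z.inv().apply(e-C); fx=Z.inv().apply(T.apply([0,1,0]))
    print("lip end x,y,z mm",(q*1000).round(1),"tilt",round(-np.arcsin(fx[2]),3),"yawerr",round(np.arctan2(fx[1],fx[0]),3),"F",s["contact_force"].round(1),"tq",s["torque"].round(2),"open",round(s["opening"],4),"t",round(s["time"],2))
```

Run:
```python
from h import *
c=dict(np.load("pics/top0.npz"))
print([ray(c,p,z).round(3).tolist() for p,z in[((360,133),0),((447,130),0),((378,110),.09)]])
where(); ins(.044,.06,.22)
```

```text
[[0.751, -0.162, 0.0], [0.756, -0.406, 0.0], [0.781, -0.19, 0.09]]
lip end x,y,z mm [ 73.9 212.5 104.3] tilt -0.0 yawerr -0.814 F [-0.3 -0.3 -1.8] tq [-0.11  0.13  0.03] open 0.0117 t 3.67
n 8 row [-0.0301, 0.0145, 0.0034, 0.026, -0.0113, -0.1013] time 3.6667
```

Converted, -0.0301 m is -0.0602, 0.0145 m is 0.029, -0.1013 rad is -0.0645.

>>> jog_arm(motion=[[-0.0602,0.029,0.0068,0.0166,-0.0072,-0.0645],[-0.0602,0.029,0.0068,0.0166,-0.0072,-0.0645],[-0.0602,0.029,0.0068,0.0166,-0.0072,-0.0645],[-0.0602,0.029,0.0068,0.0166,-0.0072,-0.0645],[-0.0602,0.029,0.0068,0.0166,-0.0072,-0.0645],[-0.0602,0.029,0.0068,0.0166,-0.0072,-0.0645],[-0.0602,0.029,0.0068,0.0166,-0.0072,-0.0645],[-0.0602,0.029,0.0068,0.0166,-0.0072,-0.0645]])

```text
time: 4.33
tool_pos: [0.5866, -0.1406, 0.3096]
tool_rot: [-2.919, -0.003, 1.912]
contact_force: [0.7, -0.2, -2.1]
opening: 0.0117
grip_force: 45.0
```

>>> jog_arm(motion=[[0,0,0,0,0,0],[0,0,0,0,0,0],[0,0,0,0,0,0]])

```text
time: 4.58
tool_pos: [0.5861, -0.1383, 0.3101]
tool_rot: [-2.921, -0.002, 1.906]
contact_force: [-0.3, 0.7, -1.8]
opening: 0.0115
grip_force: 45.0
```

Run:
```python
from h import *
where(); ins(.044,.03,.22)
from cell import robot, imaging, status
out=[]
for n,(x,y) in [("side",(200,80)),("top",(300,110))]:
    c=imaging.read_camera(n); np.savez(f"pics/{n}3.npz",**c); out.append(cv2.resize(c["image"][y:y+140,x:x+150,::-1],None,fx=2.66,fy=2.66,interpolation=cv2.INTER_CUBIC))
cv2.imwrite("pics/pre.png",cv2.convertScaleAbs(np.hstack(out),alpha=1.4,beta=10))
```

```text
lip end x,y,z mm [44.2  0.8 59.6] tilt 0.22 yawerr -0.001 F [-0.3  0.7 -1.8] tq [-0.02 -0.18 -0.06] open 0.0115 t 4.58
n 1 row [-0.0004, 0.0062, 0.029, -0.0003, -0.0023, -0.0011] time 4.5833
```

View pics/pre.png

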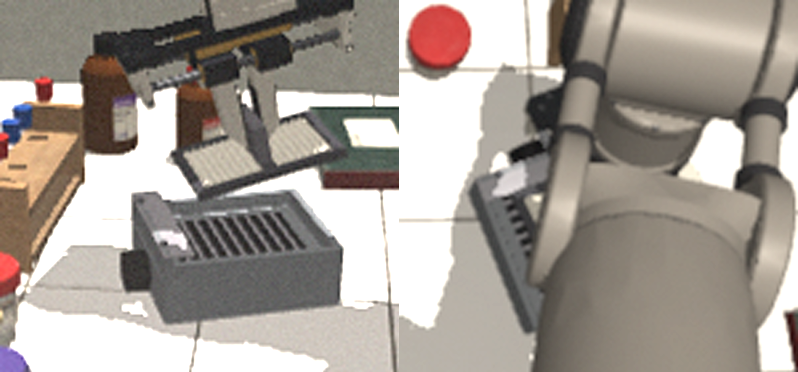

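The side view shows the frame above the extractor with its lip end tilted down at the left. Now I'll lower it.

Converted, 0.0107 m is 0.0214, 0.0058 m is 0.0116.

>>> jog_arm(motion=[[0,0.0048,0.0214,0,0,0],[0,0.0048,0.0214,0,0,0],[0,0.0048,0.0214,0,0,0],[0,0.0048,0.0214,0,0,0],[0,0.0026,0.0116,0,0,0],[0,0,0,0,0,0],[0,0,0,0,0,0]])

```text
time: 5.27
tool_pos: [0.5867, -0.1387, 0.2616]
tool_rot: [-2.923, 0.0, 1.908]
contact_force: [0.6, 0.2, -2.6]
opening: 0.0117
grip_force: 45.0
```

Run:
```python
from h import *
where(); ins(.044,.0035,.22)
```

```text
lip end x,y,z mm [45.  -0.2 11.2] tilt 0.219 yawerr -0.0 F [ 0.6  0.2 -2.6] tq [ 0.   -0.11 -0.02] open 0.0117 t 5.27
n 1 row [0.0002, 0.001, 0.0076, 0.0014, 0.0, -0.0002] time 5.2667
```

Converted, 0.003 m is 0.006, 0.0007 m is 0.0014.

>>> jog_arm(motion=[[0,0.0014,0.006,0,0,0],[0,0.0014,0.006,0,0,0],[0,0,0,0,0,0]])

```text
time: 5.52
tool_pos: [0.5868, -0.1387, 0.2557]
tool_rot: [-2.924, 0.001, 1.908]
contact_force: [-0.0, -0.1, -0.8]
opening: 0.012
grip_force: 45.0
```

```bash
python3 -c "from h import *;where()"
```

```text
lip end x,y,z mm [45.2 -0.3  5.3] tilt 0.218 yawerr -0.0 F [-0.  -0.1 -0.8] tq [ 0.06 -0.19  0.05] open 0.012 t 5.52
```

>>> jog_arm(motion=[[0,0.0006,0.003,0,0,0],[0,0.0006,0.003,0,0,0],[0,0,0,0,0,0]])

```text
time: 5.77
tool_pos: [0.5867, -0.1387, 0.2528]
tool_rot: [-2.924, 0.001, 1.908]
contact_force: [-0.2, 0.3, -1.1]
opening: 0.0118
grip_force: 45.0
```

```bash
python3 -c "from h import *;where();ins(.066,.0035,.22)"
```

```text
lip end x,y,z mm [45.1 -0.3  2.3] tilt 0.218 yawerr -0.0 F [-0.2  0.3 -1.1] tq [-0.04 -0.12  0.  ] open 0.0118 t 5.77
n 1 row [0.0002, 0.0205, -0.0058, 0.0021, 0.0005, -0.0003] time 5.7667
```

Converted, 0.0034 m is 0.0068, 0.003 m is 0.006.

>>> jog_arm(motion=[[0,0.0068,-0.0016,0,0,0],[0,0.0068,-0.0016,0,0,0],[0,0.0068,-0.0016,0,0,0],[0,0.0068,-0.0016,0,0,0],[0,0.0068,-0.0016,0,0,0],[0,0.006,-0.0014,0,0,0],[0,0,0,0,0,0]])

```text
time: 6.35
tool_pos: [0.6068, -0.1316, 0.2532]
tool_rot: [-2.924, 0.001, 1.908]
contact_force: [-0.7, -0.6, -1.3]
opening: 0.0122
grip_force: 45.0
```

```bash
python3 -c "from h import *;where();ins(.066,.002,.12)"
```

```text
lip end x,y,z mm [66.5 -0.3  2.8] tilt 0.217 yawerr 0.0 F [-0.7 -0.6 -1.3] tq [-0.04 -0.15  0.03] open 0.0122 t 6.35
n 1 row [0.0001, -0.019, 0.0081, -0.0973, 0.0009, 0.0001] time 6.35
```

Converted, -0.0063 m is -0.0126, 0.0027 m is 0.0054, -0.033 rad is -0.021.

>>> jog_arm(motion=[[0,-0.0126,0.0054,-0.021,0,0],[0,-0.0126,0.0054,-0.021,0,0],[0,-0.0126,0.0054,-0.021,0,0],[0,0,0,0,0,0]])

```text
time: 6.68
tool_pos: [0.5862, -0.1389, 0.2485]
tool_rot: [-3.023, -0.0, 1.907]
contact_force: [-0.9, -0.3, -1.3]
opening: 0.0115
grip_force: 45.0
```

```bash
python3 -c "from h import *;where();ins(.066,.001,.0)"
```

```text
lip end x,y,z mm [64.7 -0.2  1.2] tilt 0.119 yawerr -0.001 F [-0.9 -0.3 -1.3] tq [-0.08 -0.06 -0.01] open 0.0115 t 6.68
n 1 row [0.0001, -0.0215, 0.0092, -0.119, -0.0002, -0.0008] time 6.6833
```

Converted, -0.0053 m is -0.0106, 0.0022 m is 0.0044, -0.03 rad is -0.0191.

>>> jog_arm(motion=[[0,-0.0106,0.0044,-0.0191,0,0],[0,-0.0106,0.0044,-0.0191,0,0],[0,0,0,0,0,0]])

```text
time: 6.93
tool_pos: [0.5763, -0.1424, 0.2454]
tool_rot: [-3.082, 0.0, 1.907]
contact_force: [-0.0, -0.2, -1.7]
opening: 0.0114
grip_force: 45.0
```

```bash
python3 -c "from h import *;where()"
```

```text
lip end x,y,z mm [66.2 -0.3  0.9] tilt 0.059 yawerr -0.001 F [-0.  -0.2 -1.7] tq [-0.06 -0.02  0.  ] open 0.0114 t 6.93
```

>>> jog_arm(motion=[[0,-0.0106,0.0044,-0.0191,0,0],[0,-0.0106,0.0036,-0.0185,0,0],[0,0,0,0,0,0]])

```text
time: 7.18
tool_pos: [0.5663, -0.1459, 0.2418]
tool_rot: [-3.141, -0.0, 1.907]
contact_force: [0.6, 0.9, -1.2]
opening: 0.0117
grip_force: 45.0
```

```bash
python3 -c "from h import *;where();ins(.065,0,.0)"
```

```text
lip end x,y,z mm [67.2 -0.2  0.8] tilt 0.001 yawerr -0.0 F [ 0.6  0.9 -1.2] tq [-0.05 -0.01  0.01] open 0.0117 t 7.18
n 1 row [0.0002, -0.0024, 0.0008, -0.001, -0.0001, -0.0005] time 7.1833
```

Level, with no contact force yet. Next I'll check by picture before lowering the last few millimetres.

Converted, -0.002 m is -0.004, 0.001 m is 0.002.

>>> jog_arm(motion=[[0,-0.004,0.002,0,0,0],[0,0,0.002,0,0,0],[0,0,0.002,0,0,0],[0,0,0,0,0,0]])

```text
time: 7.52
tool_pos: [0.5651, -0.1464, 0.2396]
tool_rot: [-3.141, 0.001, 1.908]
contact_force: [-1.9, 0.2, 3.4]
opening: 0.0116
grip_force: 45.0
```

Run:
```python
from h import *
where()
from cell import robot, imaging, status
out=[]
for n,(x,y) in [("side",(220,110)),("wrist",(130,120))]:
    c=imaging.read_camera(n); f=3.33 if n=="side" else 1.33; w=int(400/f);h=int(340/f)
    out.append(cv2.resize(c["image"][y:y+h,x:x+w,::-1],(400,340),interpolation=cv2.INTER_CUBIC))
cv2.imwrite("pics/fit.png",cv2.convertScaleAbs(np.hstack(out),alpha=1.4,beta=15))
```

```text
lip end x,y,z mm [66.  -0.4 -1.5] tilt 0.0 yawerr 0.0 F [-1.9  0.2  3.4] tq [-0.09  0.45 -0.  ] open 0.0116 t 7.52
```

View pics/fit.png

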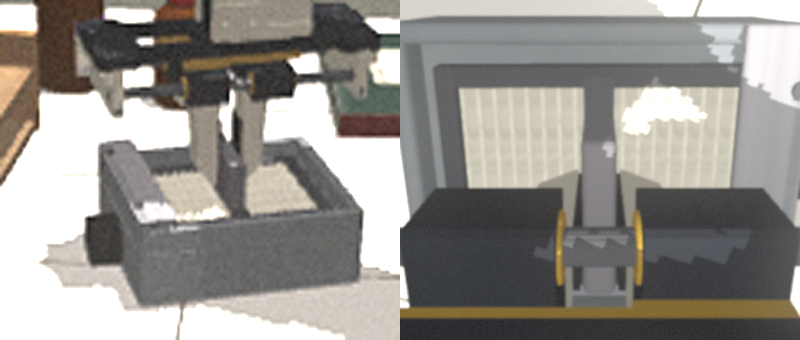

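The frame lies inside the pocket with its right end under the lip, and contact is felt. Releasing with a small opening to keep the fingers clear of the lip.

>>> jog_arm(motion=[[0,0,0,0,0,0],[0,0,0,0,0,0],[0,0,0,0,0,0],[0,0,0,0,0,0],[0,0,0,0,0,0]], jaw=0.03)

```text
time: 8.03
tool_pos: [0.5649, -0.1464, 0.2388]
tool_rot: [3.141, 0.001, 1.908]
contact_force: [0.3, 0.4, 0.4]
opening: 0.03
grip_force: 0.0
```

```bash
python3 -c "from h import *;where()"
```

```text
lip end x,y,z mm [65.9 -0.3 -2.2] tilt -0.0 yawerr -0.0 F [0.3 0.4 0.4] tq [-0.11  0.05  0.01] open 0.03 t 8.03
```

>>> jog_arm(motion=[[0,0,-0.01,0,0,0],[0,0,-0.02,0,0,0],[0,0,-0.04,0,0,0],[0,0,-0.06,0,0,0],[0,0,-0.06,0,0,0],[0,0,-0.06,0,0,0],[0,0,-0.06,0,0,0],[0,0,0,0,0,0]])

```text
time: 8.7
tool_pos: [0.5654, -0.1465, 0.4018]
tool_rot: [3.132, 0.009, 1.908]
contact_force: [0.2, 0.3, 0.1]
opening: 0.03
grip_force: 0.0
```

>>> jog_arm(motion=[[0,-0.06,0,0,0,0],[0,-0.06,0,0,0,0],[0,-0.06,0,0,0,0],[0,-0.06,0,0,0,0],[0,-0.06,0,0,0,0],[0,0,0,0,0,0],[0,0,0,0,0,0]])

```text
time: 9.28
tool_pos: [0.4223, -0.1963, 0.3948]
tool_rot: [3.14, 0.002, 1.905]
contact_force: [0.3, 0.1, 0.3]
opening: 0.0298
grip_force: 0.0
```

Run:
```python
from h import *
from cell import robot, imaging, status
out=[]
for n,(x,y) in [("side",(220,110)),("top",(310,135))]:
    c=imaging.read_camera(n); np.savez(f"pics/{n}9.npz",**c)
    out.append(cv2.resize(c["image"][y:y+102,x:x+120,::-1],(400,340),interpolation=cv2.INTER_CUBIC))
cv2.imwrite("pics/end.png",cv2.convertScaleAbs(np.hstack(out),alpha=1.4,beta=15))
```

```text
(no output)
```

View pics/end.png

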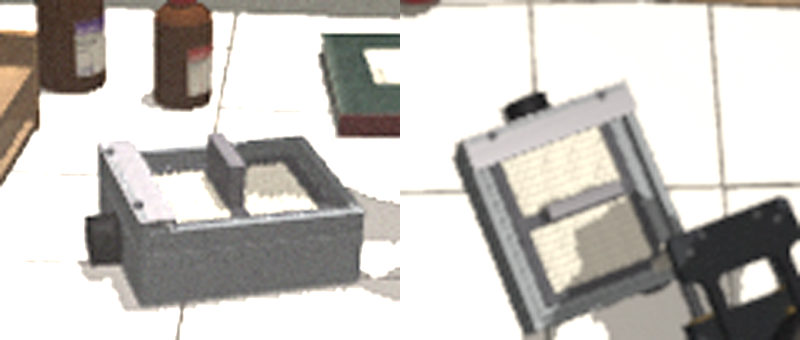

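The frame lies flat and square in the pocket with its end under the lip, and the gripper is well clear.

```bash
python3 -c "
from cell import robot, imaging, status
print(robot.hand_in())"
```

```text
the job is handed in; nothing more can be done
None
```

The larger frame is in the pocket with one end under the lip, flat and square as far as the last pictures show; the gripper is clear, the smaller frame was never approached, and I handed the job in at about 9.4 s without being told the verdict.

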